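# Swing the two clamps of a repair jig over the mainboard

### The arm

A 6-joint arm with a two-finger parallel gripper is mounted at the origin on the work surface. World frame = base frame: x ahead of the robot, y to its left, z up, the work surface at z = 0. Lengths are in m, angles in rad, forces in N, time in s.
With the tool pointing down it reaches from about 0.25 to 0.725 m from the base axis. Payload 4 kg.
Tool frame: the origin (TCP) lies on the front face of the gripper's body, between the roots of the fingers; the fingertips stand 73 mm ahead of it and the grasp point (between the pads) lies 54 mm ahead of it; z points along the fingers, y is the direction in which the jaws open and shut (so a half turn about z gives the same grasp; the last joint's range is limited). The gripper opens to 85 mm and grips with 20 to 120 N. Pads are 22 mm wide; open, the fingers measure 114 mm over their backs; the gripper's body (76 mm by 85 mm) begins 54 mm behind the grasp point. The pads swing forward as they close: fully open they stand 13 mm farther back than shut.
Start: joints at [-1.231, 0.241, 0.005, 1.335, 0, 1.571], TCP at [0.167, -0.471, 0.304] pointing down, gripper open.
Joint ranges: [-2.72, 2.72], [-1.05, 1.87], [-1.09, 1.28], [-1.99, 2.15], [-1.42, 1.44], [-3.14, 3.14]. Speed limits (rad/s): [2.79, 2.79, 3.14, 3.14, 3.14, 3.14].

### API

Orientations are given as a unit quaternion [x, y, z, w].
In Python, from workcell import sensors, camera, order gives the robot as it stands. The module is installed in compiled form; this text tells all that it offers.
- The arm moves only by the shell command python3 -m inch 'ROWS'. ROWS is JSON, one flat list of numbers, 5 for each row, row after row: the opening, from -1 (shut) to 1 (fully open), then the shift along the tool's x, y, z in mm, then the turn about the tool's z in units of 6 degrees (1.0 is 6 degrees). A call has 1 to 8 rows; each row is the pose to reach, as a shift and turn from the pose commanded when the call began, along the tool's axes at that moment; what a row does not reach only later rows make up. A row lasts 1/10 s, in which the tool goes at most 50 mm and 8.59 degrees, less where a joint would pass 70% of its speed; a pose out of reach is approached as far as the arm can. A call with a gripper value outside its range is refused whole. The fingers move at their own pace and stop on an object; the grip force is fixed at half the most. Time passes only in rows, so rows that repeat a pose let the fingers close. It gives the time, the measured TCP pose, the force and the opening at its end, in the units of the state.
- sensors.get_obs(): the state, without advancing time (a new reading comes with each control period).
- camera(name): name is "scene" or "top" or "wrist"; returns a dict with "pixels" (384x512x3 uint8, red, green, blue), "intrinsics" (3x3 intrinsics, pixels), "extrinsics" (4x4, takes a point from camera to world coordinates). Camera axes: x right, y down, z forward; pixel columns grow to the right and rows downward; lengths in m; the calibration is good to about 2 mm. A picture is of the moment at which its call begins. There is no depth.
- order.job_done(): hands the job in, once; it reports no verdict.
The state is a dict: "clock": time; "joint_pos": joint angles; "joint_vel": joint speeds; "tau": joint torques, N m; "eef_pos": TCP position; "tool_rot": TCP orientation; "ft_force": force on the tool from outside, world axes, zero at the start; "ft_torque": the same for the moment, N m; "grip_width": finger opening in m.
Only numpy, scipy, OpenCV 4.12 (cv2) and the standard library are available. Lean on these libraries where they do the work, as an engineer would, in place of code of your own. Each camera call takes 0.05 s, during which the arm holds its last target.

### The job

Secure the laptop mainboard in the repair jig: push each of the two swing clamps round with a finger until its rubber foot stands wholly over the round copper pad at that end of the board. Only push, pick nothing up; do not shift the mainboard, leave the heat sink and the other things on the bench alone, and finish clear of everything.

Things in the scene. Friction and masses are not known exactly. Their poses are not given: they have to be found in the camera images.
- jig: Flat aluminium repair jig, base plate 160 x 310 x 10 mm, fixed to the bench at a varying place and yaw. Origin: centre of its underside on the bench; x across the short side, y along the long side, z up. Two dark rails (20 mm high) near its ends carry the mainboard; outside each stands a pivot post with a steel swing clamp.
- left_clamp (a joint): Angle (rad) of the left swing clamp about its upright axis at the jig's +y end. 0: arm points straight inwards along the jig's long side; 1.57: along the jig's +x; 1.9: partly outwards. Closing is turning it clockwise seen from above. Starts at 0.8 to 1.9; stops at -0.6 and 2.15, no catch at the pad. Friction of 0.06 N m (about 1 N of push) holds it where left.
- left_foot (a point): Centre of the underside of the left clamp's black rubber foot, 22 mm above the bench: a round stub 12 mm across and 12 mm tall under the arm's round end (16 mm across), 70 mm from the pivot axis. It passes 4 mm above the mainboard.
- left_pivot (a point): Point on the left clamp's pivot axis, 50 mm above the bench, level with the arm's top. The arm is a steel bar 12 mm wide from here to its round end, underside 34 mm and top 50 mm above the bench; only the foot hangs lower. Hub 26 mm across, with a bolt head to 55 mm high; the post below it is 24 mm across.
- left_pad (a point): Centre of the bare round copper pad, 30 mm across, flush in the mainboard's top face (18 mm above the bench) near its end at the jig's +y side.
- right_clamp (a joint): Angle (rad) of the right swing clamp about its upright axis at the jig's -y end. 0: arm points straight inwards along the jig's long side; 1.57: along the jig's +x; 1.9: partly outwards. Closing is turning it counter-clockwise seen from above. Starts at 0.8 to 1.9; stops at -0.6 and 2.15, no catch at the pad. Friction of 0.06 N m (about 1 N of push) holds it where left.
- right_foot (a point): Centre of the underside of the right clamp's black rubber foot, 22 mm above the bench: a round stub 12 mm across and 12 mm tall under the arm's round end (16 mm across), 70 mm from the pivot axis. It passes 4 mm above the mainboard.
- right_pivot (a point): Point on the right clamp's pivot axis, 50 mm above the bench, level with the arm's top. The arm is a steel bar 12 mm wide from here to its round end, underside 34 mm and top 50 mm above the bench; only the foot hangs lower. Hub 26 mm across, with a bolt head to 55 mm high; the post below it is 24 mm across.
- right_pad (a point): Centre of the bare round copper pad, 30 mm across, flush in the mainboard's top face (18 mm above the bench) near its end at the jig's -y side.
- board: Green laptop mainboard 110 x 170 x 4 mm, loose, about 160 g, flat on the jig's rails, long side along the jig's y; up to 14 mm off-centre along the jig's x, so the clamp angle over its pad varies. Origin: centre of its underside, 14 mm above the bench. Parts up to 6 mm high on its middle; pad centres at y +65 and -65 mm. To stay where it is.
- heatsink: Loose finned aluminium heat sink 40 x 40 x 24 mm standing on the middle of the mainboard. Origin: centre of its underside. To be left alone.
- screw_pot: Loose white screw pot, 60 mm across, 30 mm high, beyond the jig's +x side. Origin: centre of its underside. To be left alone.
- cooler: Loose round processor cooler with fan, 94 mm across, 49 mm high. Origin: centre of its underside. To be left alone.
- screwdriver: Loose screwdriver, 170 mm long, lying on the bench before the jig. Origin: centre of its underside. To be left alone.
- tweezers: Loose steel tweezers, 130 mm long, lying flat. Origin: centre of its underside. To be left alone.
- flux_jar: Loose small amber jar, 52 mm across, 55 mm high. Origin: centre of its underside. To be left alone.
- pliers: Loose pliers, 140 mm long, lying flat. Origin: centre of its underside. To be left alone.
- brush: Loose bench brush, about 200 mm long, lying flat. Origin: centre of its underside. To be left alone.

How it is judged:
At the end, for the whole second after the job is handed in: Seen from above, the centre of each clamp's rubber foot is within 9 mm of the centre of the copper pad at its end of the mainboard (the 12 mm foot lies wholly over the 30 mm pad), both clamps are at rest, the mainboard is within 8 mm and the heat sink within 12 mm of where they began (horizontal distance between left_foot and left_pad below 0.009 m and horizontal distance between right_foot and right_pad below 0.009 m and distance of board from where it was at the start of the episode below 0.008 m and distance of heatsink from where it was at the start of the episode below 0.012 m and velocity of joint left_clamp between -0.05 and 0.05 rad/s and velocity of joint right_clamp between -0.05 and 0.05 rad/s); the robot touches nothing.
It fails at once if the mainboard is shifted or lifted (more than 8 mm) (distance of board from where it was at the start of the episode above 0.008 m).
It fails at once if the heat sink is shifted or lifted (more than 12 mm) (distance of heatsink from where it was at the start of the episode above 0.012 m).
It fails at once if another thing on the bench is displaced or lifted (more than 20 mm) (distance of any of screw_pot, cooler, screwdriver, tweezers, flux_jar, pliers, brush from where it was at the start of the episode above 0.02 m).
It also fails if it takes over 54 s, if anything falls off the work surface, if the arm or the gripper's body presses on something with over 40 N, if the wrist force passes 120 N, or if a joint passes its speed limit or range.

## Working session

There is one attempt and no reset: what is moved stays moved. The work goes in short steps, Python scripts to look and compute and a shell command to move; the robot and the scene stay as the last step left them, time stands still between calls to the robot, and variables do not carry over. Pictures are saved under pics/ and viewed, and the job is handed in when it is done.

```bash
mkdir -p pics
cat > h.py <<'E'
import numpy as np, cv2
from workcell import sensors, camera, order
def snap(n,f):
    c=camera(n); cv2.imwrite('pics/'+f,cv2.cvtColor(c['pixels'],cv2.COLOR_RGB2BGR)); np.savez('pics/'+f[:-4]+'.npz',**c); return c
def ray(c,u,v,z):
    K=np.array(c['intrinsics']);T=np.array(c['extrinsics'])
    d=T[:3,:3]@np.linalg.solve(K,[u,v,1.]); o=T[:3,3]
    return o+d*(z-o[2])/d[2]
def proj(c,p):
    K=np.array(c['intrinsics']);T=np.array(c['extrinsics'])
    q=K@(T[:3,:3].T@(np.array(p)-T[:3,3])); return q[:2]/q[2]
E
python3 - <<'E'
from h import *
np.set_printoptions(precision=4,suppress=True)
for n in ['scene','top']:
    c=snap(n,n+'0.png'); print(c['extrinsics'],c['intrinsics'])
o=sensors.get_obs(); print(o)
E
```

```text
[[ 0.8123  0.4085 -0.4164  0.973 ]
 [ 0.5832 -0.5627  0.5859 -0.5642]
 [ 0.005  -0.7187 -0.6953  0.749 ]
 [ 0.      0.      0.      1.    ]] [[446.8764   0.     257.0557]
 [  0.     446.8764 195.8573]
 [  0.       0.       1.    ]]
[[-0.0162 -0.9975  0.0691  0.4881]
 [-0.9999  0.0164  0.0025  0.0512]
 [-0.0036 -0.0691 -0.9976  1.1902]
 [ 0.      0.      0.      1.    ]] [[426.7146   0.     253.3889]
 [  0.     426.7146 192.2356]
 [  0.       0.       1.    ]]
{'clock': 0.1, 'joint_pos': array([-1.231 ,  0.2414,  0.0039,  1.3352, -0.    ,  1.5708]), 'joint_vel': array([-0.0024,  0.0011,  0.0053, -0.0011, -0.0016, -0.0007]), 'tau': array([  0.0001, -37.3138,  25.301 ,   0.0109,  -0.0001,   0.    ]), 'eef_pos': array([ 0.1665, -0.471 ,  0.3031]), 'tool_rot': array([ 0.9856,  0.1691, -0.0002, -0.0009]), 'ft_force': array([ 0.1432, -0.7463, -0.256 ]), 'ft_torque': array([0.0132, 0.0598, 0.0405]), 'grip_width': 0.08517025393756274}
```

View pics/scene0.png

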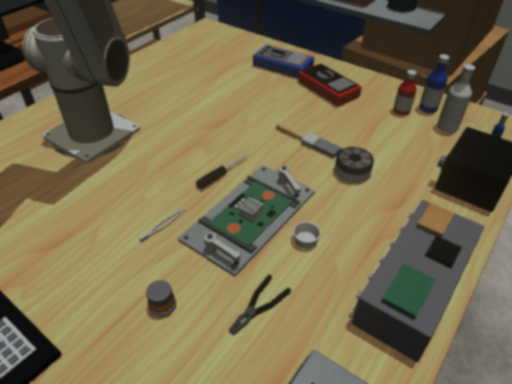

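View pics/top0.png

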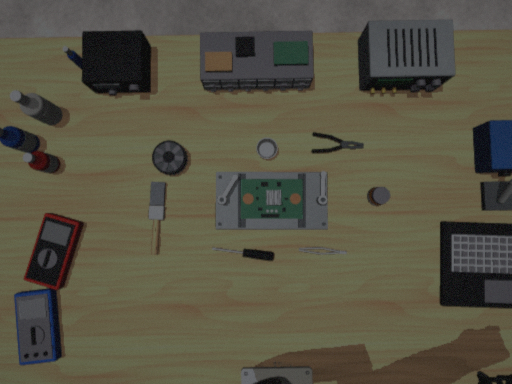

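The top view shows the jig around (272,200). The left clamp's pivot is near (223,200), with its arm pointing up and inward. The right clamp's pivot is near (323,199), with its arm pointing up (+x). The pads are near (248,199) and (295,199). I'll zoom in.

Run:
```python
import cv2
a=cv2.imread('pics/top0.png')[125:265,205:340]; cv2.imwrite('pics/topz.png',cv2.convertScaleAbs(cv2.resize(a,None,fx=4.2,fy=4.2,interpolation=cv2.INTER_CUBIC),alpha=1.5))
a=cv2.imread('pics/scene0.png')[155:275,170:330]; cv2.imwrite('pics/scz.png',cv2.convertScaleAbs(cv2.resize(a,None,fx=4.8,fy=4.8,interpolation=cv2.INTER_CUBIC),alpha=1.3))
```

```text
(no output)
```

View pics/topz.png

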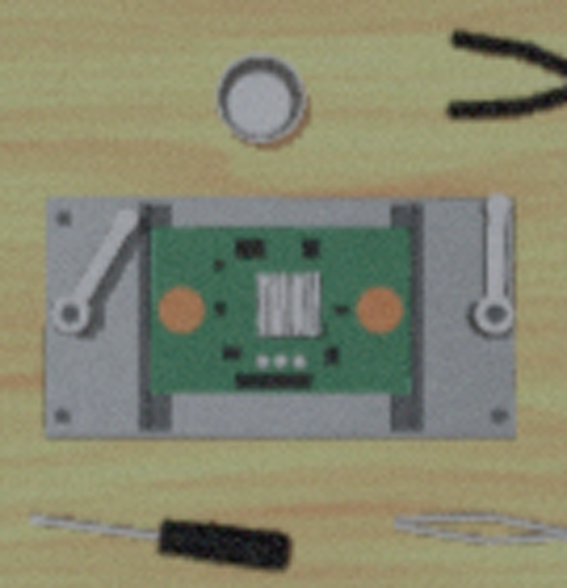

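View pics/scz.png

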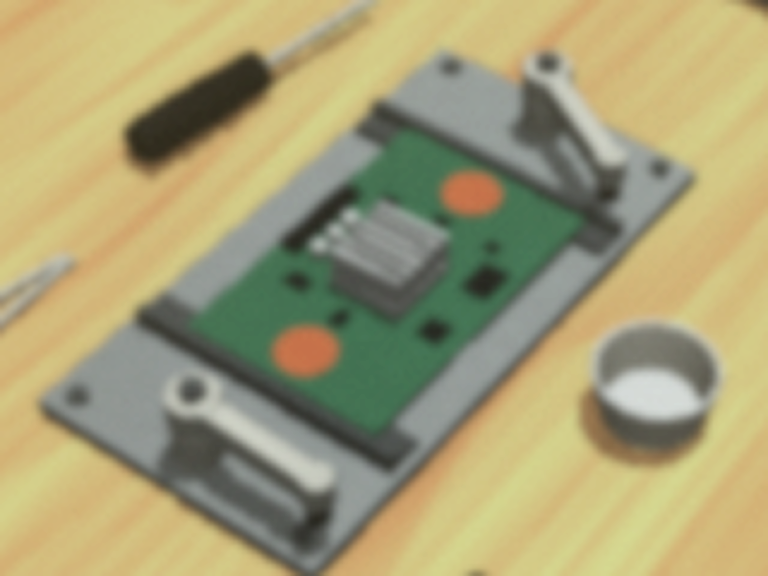

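Run:
```python
from h import *
np.set_printoptions(precision=4,suppress=True)
P={}
for n in ['top','scene']:
    c=dict(np.load(f'pics/{n}0.npz')); hsv=cv2.cvtColor(c['pixels'],cv2.COLOR_RGB2HSV)
    m=cv2.inRange(hsv,(4,110,60),(13,255,255))
    box=(205,125,340,265) if n=='top' else (170,155,330,275)
    mm=np.zeros_like(m); x0,y0,x1,y1=box; mm[y0:y1,x0:x1]=m[y0:y1,x0:x1]
    k,l,s,ce=cv2.connectedComponentsWithStats(mm)
    for i in range(1,k):
        if s[i,4]>40: print(n,s[i],ce[i],ray(c,*ce[i],.018))
    if n=='top': f=lambda u,v:((u+.5)/4.2-.5+205,(v+.5)/4.2-.5+125); pts=dict(lp=(71,314,.055),lt=(126,219,.05),rp=(494,315,.055),rt=(499,205,.05))
    else: f=lambda u,v:((u+.5)/4.8-.5+170,(v+.5)/4.8-.5+155); pts=dict(lp=(548,64,.055),lt=(611,155,.05),rp=(193,391,.055),rt=(318,476,.05))
    for k_,(u,v,z) in pts.items(): print(n,k_,ray(c,*f(u,v),z))
    if n=='top':
        g=cv2.inRange(hsv,(50,90,30),(85,255,255)); gg=np.zeros_like(g);gg[y0:y1,x0:x1]=g[y0:y1,x0:x1]
        cn=max(cv2.findContours(gg,0,2)[0],key=cv2.contourArea); r=cv2.minAreaRect(cn); print('board',r,ray(c,*r[0],.018))
        for q in cv2.boxPoints(r): print(ray(c,*q,.018))
```

```text
top [244 194   9   9  51] [247.7451 198.0392] [0.5536 0.07   0.018 ]
top [291 194   9   9  63] [294.9841 197.8571] [ 0.552  -0.0599  0.018 ]
top lp [0.5491 0.1393 0.055 ]
top lt [0.6096 0.1038 0.05  ]
top rp [ 0.5441 -0.1288  0.055 ]
top rt [ 0.6146 -0.1347  0.05  ]
board ((271.5, 198.5), (39.0, 61.0), 90.0) [0.5513 0.0047 0.018 ]
[0.6065 0.0878 0.018 ]
[ 0.6037 -0.0805  0.018 ]
[ 0.4964 -0.0779  0.018 ]
[0.4991 0.0893 0.018 ]
scene [263 191  11   8  72] [267.7778 194.7361] [0.5535 0.0698 0.018 ]
scene [227 223  13  10  93] [233.3011 227.7634] [ 0.5518 -0.0604  0.018 ]
scene lp [0.5531 0.1361 0.055 ]
scene lt [0.6113 0.1027 0.05  ]
scene rp [ 0.5482 -0.132   0.055 ]
scene rt [ 0.6167 -0.134   0.05  ]
```

```bash
python3 -m inch '[-1,250,-72,0,1.6, -1,250,-72,0,1.6, -1,250,-72,0,1.6, -1,250,-72,0,1.6, -1,250,-72,0,1.6, -1,250,-72,0,1.6, -1,250,-72,0,1.6, -1,250,-72,0,1.6]'; python3 -c "
from h import *
o=sensors.get_obs();print(o['joint_pos'],o['eef_pos'],o['tool_rot'],o['grip_width'])"
```

```text
clock: 0.9
eef_pos: [0.3782, -0.3199, 0.3034]
tool_rot: [0.996, 0.087, -0.001, -0.0]
ft_force: [-0.5, 0.2, 0.6]
grip_width: -0.0002
[-7.01927579e-01  2.32438981e-01 -6.85507833e-03  1.33275314e+00
 -5.17097350e-04  2.26641951e+00] [ 0.37817934 -0.31994059  0.30343785] [ 9.96250350e-01  8.65146334e-02 -6.24250346e-04 -2.61397306e-04] -0.00019731721885148353
```

```bash
python3 -m inch '[-1,234,-111,0,-13.345, -1,234,-111,0,-13.345, -1,234,-111,0,-13.345, -1,234,-111,0,-13.345, -1,234,-111,0,-13.345, -1,234,-111,0,-13.345, -1,234,-111,0,-13.345, -1,234,-111,0,-13.345]'; python3 -c "
from h import *
o=sensors.get_obs();print(o['joint_pos'],o['eef_pos'],2*57.29578*np.arctan2(o['tool_rot'][1],o['tool_rot'][0]))"
```

```text
clock: 1.7
eef_pos: [0.5895, -0.1719, 0.3031]
tool_rot: [0.772, 0.635, -0.001, -0.0]
ft_force: [-0.4, 0.1, -0.3]
grip_width: -0.0001
[-2.83578818e-01  4.74890289e-01  3.41914553e-01  1.43926064e+00
 -5.07865304e-04  1.48087645e+00] [ 0.5895244  -0.17192905  0.30314914] 78.90418171355667
```

```bash
python3 -m inch '[-1,0,0,50,-1.87, -1,0,0,100,-1.87, -1,0,0,100,-1.87, -1,0,0,100,-1.87]'; python3 -c "
from h import *
o=sensors.get_obs();print(o['joint_pos'],o['eef_pos'],2*57.29578*np.arctan2(o['tool_rot'][1],o['tool_rot'][0]))
snap('wrist','w1.png'); snap('top','t1.png')"
```

```text
clock: 2.1
eef_pos: [0.5888, -0.172, 0.2037]
tool_rot: [0.709, 0.705, -0.001, -0.001]
ft_force: [-0.4, -0.6, 0.3]
grip_width: 0.0
[-2.84093188e-01  5.21947573e-01  1.56704299e-01  1.20841860e+00
 -2.14663946e-04  1.29264709e+00] [ 0.58882866 -0.17198443  0.20369179] 89.65945481944065
```

View pics/w1.png

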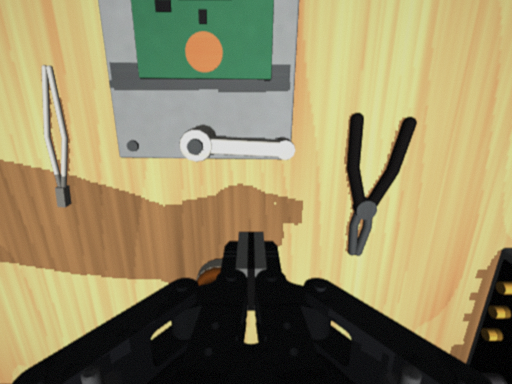

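View pics/t1.png

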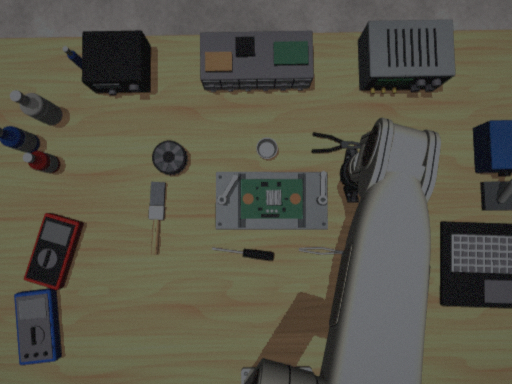

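The wrist view shows the right pivot bolt at (196,146), the arm's round end at (286,150), the pad at (204,51) and the shut fingertips at (251,240).

Run:
```python
from h import *
np.set_printoptions(precision=4,suppress=True)
c=dict(np.load('pics/w1.npz'))
print('piv',ray(c,196,146,.055),ray(c,196,146,.05),'tip',ray(c,287,150,.05),'pad',ray(c,204,51,.018))
print('tipproj',proj(c,[.5888,-.172,.131]))
```

```text
piv [ 0.547  -0.1303  0.055 ] [ 0.546  -0.1312  0.05  ] tip [ 0.617  -0.1347  0.05  ] pad [ 0.5513 -0.0604  0.018 ]
tipproj [250.8288 245.6514]
```

```bash
python3 - <<'E'
import numpy as np
p=np.array([.547,-.131]);s=np.array([.602,-.170])
for a in [0,10,20,30,40,50,60,70,76,80,83,86]:
    f=np.radians(a);d=np.array([np.cos(f),np.sin(f)]);n=np.array([-np.sin(f),np.cos(f)]);r=.040+.012*a/86
    c=p+r*d-.006*n+np.array([.0145,-.011]); print(a,c.round(4),'tool x,y mm',((c-s)[::-1]*1000).round(1))
E
python3 -m inch '[-1,1,13,46,0, -1,1,13,93,0, -1,1,13,93,0, -1,1,13,93,0]'
```

```text
0 [ 0.6015 -0.148 ] tool x,y mm [22.  -0.5]
10 [ 0.6033 -0.1407] tool x,y mm [29.3  1.3]
20 [ 0.6038 -0.133 ] tool x,y mm [37.   1.8]
30 [ 0.6028 -0.1251] tool x,y mm [44.9  0.8]
40 [ 0.6003 -0.1173] tool x,y mm [52.7 -1.7]
50 [ 0.5963 -0.1099] tool x,y mm [60.1 -5.7]
60 [ 0.5909 -0.1031] tool x,y mm [ 66.9 -11.1]
70 [ 0.5842 -0.0973] tool x,y mm [ 72.7 -17.8]
76 [ 0.5796 -0.0944] tool x,y mm [ 75.6 -22.4]
80 [ 0.5763 -0.0927] tool x,y mm [ 77.3 -25.7]
83 [ 0.5737 -0.0915] tool x,y mm [ 78.5 -28.3]
86 [ 0.5711 -0.0905] tool x,y mm [ 79.5 -30.9]
clock: 2.6
eef_pos: [0.6038, -0.1702, 0.113]
tool_rot: [0.708, 0.706, 0.0, 0.001]
ft_force: [0.9, -0.6, 0.1]
grip_width: 0.0002
```

```bash
python3 -m inch '[-1,0,-1,0,0, -1,10,-1,0,0, -1,20,-1,0,0, -1,26,0,0,0, -1,32,1,0,0, -1,38,1,0,0, -1,45,0,0,0, -1,45,0,0,0]'; python3 -c "
from h import *
snap('wrist','w2.png')"
```

```text
clock: 3.4
eef_pos: [0.6028, -0.1235, 0.1107]
tool_rot: [0.708, 0.707, 0.0, -0.001]
ft_force: [-0.7, -0.8, 0.2]
grip_width: -0.0003
```

View pics/w2.png

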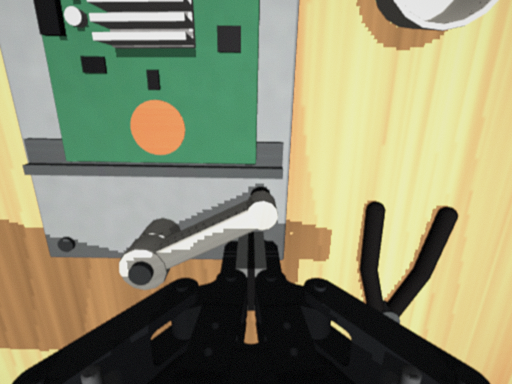

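The right arm has turned to about 28°, with the finger at (255,240) pushing from behind. I'll continue along the arc.

```bash
python3 -m inch '[-1,5,-1,0,0, -1,10,-3,0,0, -1,15,-6,0,0, -1,19,-9,0,0, -1,23,-12,0,0, -1,26,-15,0,0, -1,28,-18,0,0, -1,28,-18,0,0]'; python3 -m inch '[-1,2,-3,0,0, -1,3,-5,0,0, -1,3,-5,0,0]'; python3 -c "
from h import *
snap('wrist','w3.png')"
```

```text
clock: 4.25
eef_pos: [0.5847, -0.0962, 0.111]
tool_rot: [0.708, 0.706, 0.0, -0.0]
ft_force: [0.3, -0.6, 0.4]
grip_width: 0.0001
clock: 4.55
eef_pos: [0.5798, -0.0935, 0.1109]
tool_rot: [0.708, 0.706, 0.0, -0.0]
ft_force: [1.2, -0.4, -0.5]
grip_width: 0.0005
```

View pics/w3.png

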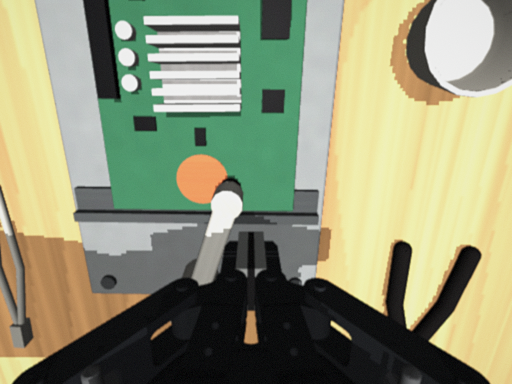

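The right arm's round end is at (226,204), with the foot just at the edge of the pad (202,179).

Run:
```python
from h import *
np.set_printoptions(precision=4,suppress=True)
c=dict(np.load('pics/w3.npz'))
print('tip',ray(c,227,204,.05),'pad',ray(c,202,179,.018))
p=np.array([.547,-.131])
for q in (ray(c,227,204,.05),ray(c,202,179,.018)): print(np.degrees(np.arctan2(*(q[:2]-p)[::-1])),np.linalg.norm(q[:2]-p))
```

```text
tip [ 0.5684 -0.0635  0.05  ] pad [ 0.5513 -0.0608  0.018 ]
72.4022143503211 0.07079165670351542
86.53286547112161 0.07035510124904103
```

```bash
python3 -m inch '[-1,1,-4,0,0, -1,1,-7,0,0, -1,2,-10,0,0, -1,2,-11,0,0, -1,2,-11,0,0]'; python3 -c "
from h import *
snap('wrist','w4.png')"
```

```text
clock: 5.1
eef_pos: [0.5687, -0.0916, 0.1109]
tool_rot: [0.708, 0.706, -0.0, -0.0]
ft_force: [0.7, -0.1, 0.1]
grip_width: 0.0001
```

View pics/w4.png

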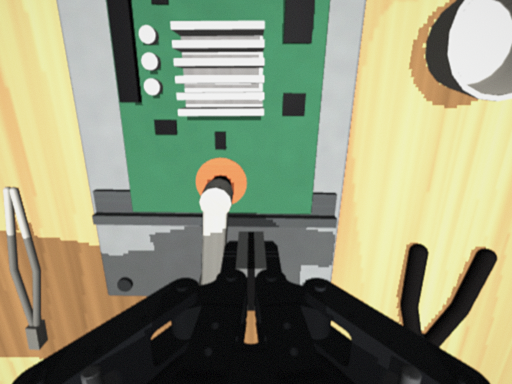

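Run:
```python
from h import *
np.set_printoptions(precision=4,suppress=True)
c=dict(np.load('pics/w4.npz'))
print('tip',ray(c,214,202,.05),'pad',ray(c,221,181,.018))
```

```text
tip [ 0.5509 -0.0605  0.05  ] pad [ 0.5512 -0.0601  0.018 ]
```

The right foot is centred over its pad: arm end (214,202), pad (221,181), about 0.5 mm apart once projected. I'll back off, lift and move to the left clamp.

```bash
python3 -m inch '[-1,0,10,0,0, -1,0,22,0,0, -1,0,22,-45,0, -1,0,22,-90,0, -1,0,22,-90,0]'; python3 -m inch '[-1,50,22,0,0, -1,100,22,0,0, -1,150,22,0,0, -1,200,22,0,0, -1,236,22,0,0, -1,236,22,0,0, -1,236,22,0,0]'; python3 -c "
from h import *
snap('wrist','w5.png')
o=sensors.get_obs();print(o['joint_pos'],o['eef_pos'],2*57.29578*np.arctan2(o['tool_rot'][1],o['tool_rot'][0]))"
```

```text
clock: 5.65
eef_pos: [0.5953, -0.0925, 0.2078]
tool_rot: [0.708, 0.706, 0.004, 0.005]
ft_force: [1.7, 0.1, 0.6]
grip_width: 0.0003
clock: 6.35
eef_pos: [0.6136, 0.1453, 0.2002]
tool_rot: [0.707, 0.707, -0.001, 0.0]
ft_force: [-0.2, -0.3, 0.3]
grip_width: -0.0
[ 2.30814011e-01  5.56260940e-01  2.05327748e-01  1.22101317e+00
 -7.45228162e-04  1.80392871e+00] [0.61370451 0.14404513 0.20028724] 89.86719264855142
```

View pics/w5.png

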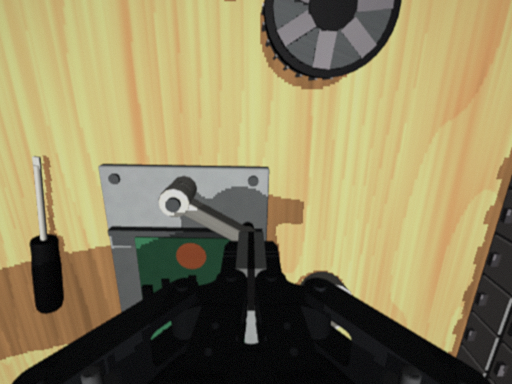

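The left pivot bolt is at (174,205), the pad at (191,256), and the arm runs towards the fingertip at (251,235). The cooler is well clear at the top of the picture.

Run:
```python
from h import *
np.set_printoptions(precision=4,suppress=True)
c=dict(np.load('pics/w5.npz'))
P=ray(c,174,205,.055);print('piv',P,'pad',ray(c,191,256,.018),'armpt',ray(c,235,233,.05), 'cooler',ray(c,333,5,.049))
p=np.array([.5515,.1370]);s=np.array([.612,.144])
for a in [25,30,40,50,60,70,75,80,84,88]:
    f=np.radians(a);d=np.array([np.cos(f),-np.sin(f)]);n=np.array([-np.sin(f),-np.cos(f)]);r=.044+.008*(a-30)/58
    q=p+r*d-.006*n+np.array([.0145,.011]); print(a,q.round(4),'tool x,y mm',((q-s)[::-1]*1000).round(1))
```

```text
piv [0.552  0.1394 0.055 ] pad [0.5537 0.0686 0.018 ] armpt [0.6002 0.1116 0.05  ] cooler [0.668  0.2805 0.049 ]
25 [0.6078 0.1351] tool x,y mm [-8.9 -4.2]
30 [0.6071 0.1312] tool x,y mm [-12.8  -4.9]
40 [0.6046 0.1234] tool x,y mm [-20.6  -7.4]
50 [0.6007 0.116 ] tool x,y mm [-28.  -11.3]
60 [0.5953 0.1093] tool x,y mm [-34.7 -16.7]
70 [0.5886 0.1035] tool x,y mm [-40.5 -23.4]
75 [0.5848 0.1011] tool x,y mm [-42.9 -27.2]
80 [0.5807 0.0989] tool x,y mm [-45.1 -31.3]
84 [0.5773 0.0975] tool x,y mm [-46.5 -34.7]
88 [0.5738 0.0962] tool x,y mm [-47.8 -38.2]
```

```bash
python3 -m inch '[-1,4,-2,45,0, -1,4,-2,89,0, -1,4,-2,89,0, -1,4,-2,89,0]'; python3 -m inch '[-1,-6,-2,0,0, -1,-13,-4,0,0, -1,-19,-6,0,0, -1,-25,-7,0,0, -1,-29,-9,0,0, -1,-33,-12,0,0, -1,-37,-15,0,0, -1,-37,-15,0,0]'; python3 -c "
from h import *
snap('wrist','w6.png')"
```

```text
clock: 6.8
eef_pos: [0.6114, 0.1465, 0.1116]
tool_rot: [0.709, 0.705, -0.001, -0.001]
ft_force: [1.1, 0.2, 1.0]
grip_width: 0.0
clock: 7.6
eef_pos: [0.5963, 0.1107, 0.1121]
tool_rot: [0.708, 0.706, -0.0, 0.0]
ft_force: [0.9, 0.5, 0.9]
grip_width: -0.0001
```

View pics/w6.png

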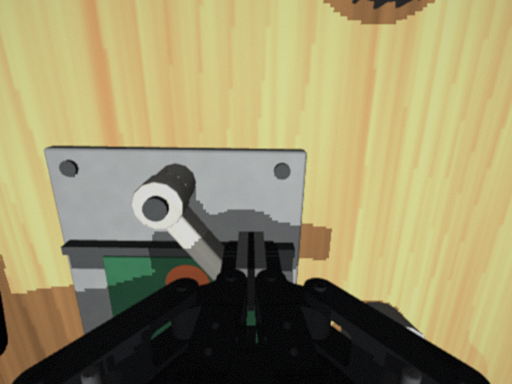

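The arm has swung inward: pivot (155,208), bar leaving towards (225,265), tip hidden by the finger. I'll push further but stop short of the pad, then lift off to look.

```bash
python3 -m inch '[-1,-4,-4,0,0, -1,-7,-8,0,0, -1,-9,-12,0,0, -1,-10,-15,0,0, -1,-10,-15,0,0]'; python3 -c "
from h import *
snap('wrist','w7.png');snap('scene','s7.png');snap('top','t7.png')
a=cv2.imread('pics/s7.png')[155:275,170:330]; b=cv2.imread('pics/t7.png')[125:265,205:340]
cv2.imwrite('pics/c7.png',np.hstack([cv2.resize(a,(480,360),interpolation=2),cv2.resize(b,(347,360),interpolation=2)])[:,:800])"
```

```text
clock: 8.15
eef_pos: [0.5809, 0.1009, 0.1118]
tool_rot: [0.708, 0.706, -0.001, -0.0]
ft_force: [0.7, 0.3, 0.7]
grip_width: -0.0001
```

View pics/w7.png

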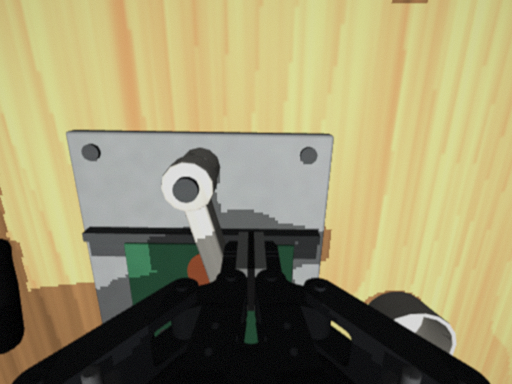

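View pics/c7.png

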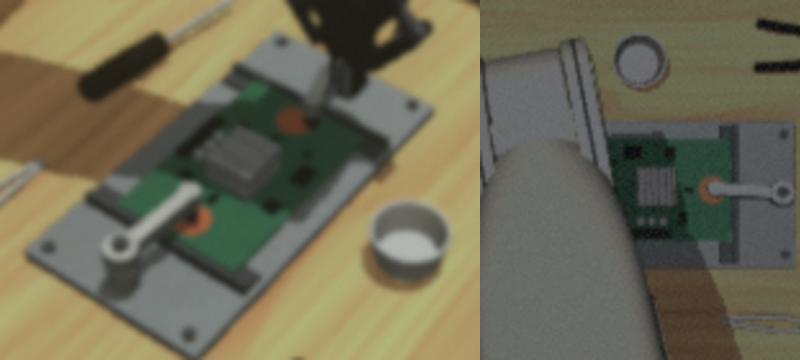

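Run:
```python
from h import *
np.set_printoptions(precision=4,suppress=True)
c=dict(np.load('pics/w7.npz'));s=dict(np.load('pics/s7.npz'))
print('scene tip',ray(s,284,178,.05),'foot bottom',ray(s,170+312/3,155+119/3,.022),'pad',ray(s,170+294/3,155+120/3,.018))
print('piv',ray(c,187,189,.055),'arm',[ray(c,*q,.05) for q in [(193,210),(209,208),(208,275),(223,262)]])
a=cv2.imread('pics/s7.png')[165:215,240:310]; cv2.imwrite('pics/s7z.png',cv2.convertScaleAbs(cv2.resize(a,None,fx=10,fy=10,interpolation=2),alpha=1.5))
```

```text
scene tip [0.5704 0.111  0.05  ] foot bottom [0.5675 0.0751 0.022 ] pad [0.5544 0.0694 0.018 ]
piv [0.5515 0.1401 0.055 ] arm [array([0.5525, 0.1273, 0.05  ]), array([0.5604, 0.1283, 0.05  ]), array([0.558 , 0.0893, 0.05  ]), array([0.5663, 0.0974, 0.05  ])]
```

View pics/s7z.png

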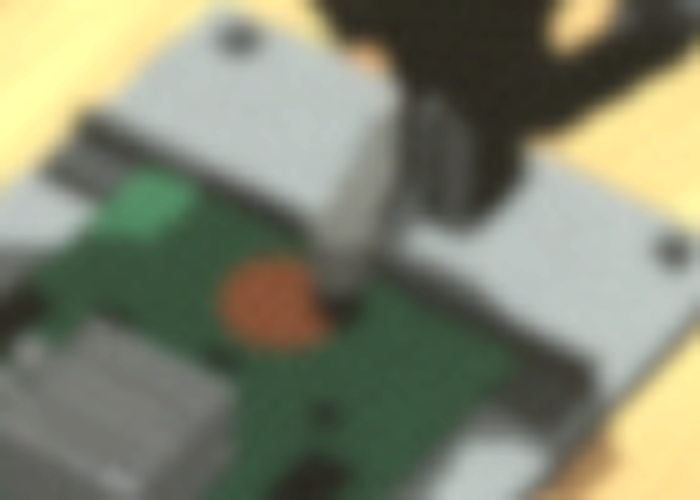

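In the scene picture the foot's bottom is at about (273.7,195.8), at the right edge of the pad (267.8,194.7). It needs a little more push.

```bash
python3 - <<'E'
from h import *
s=dict(np.load('pics/s7.npz'))
print(ray(s,273.7,195.8,.022),ray(s,274.3,189.5,.05))
E
python3 -m inch '[-1,-1,-3,0,0, -1,-2,-6,0,0, -1,-2,-8,0,0, -1,-2,-8,0,0]'; python3 -m inch '[-1,0,10,0,0, -1,0,22,0,0, -1,0,22,-45,0, -1,0,22,-90,0, -1,40,22,-90,0, -1,80,22,-90,0, -1,80,22,-90,0]'; python3 -c "
from h import *
snap('wrist','w8.png')"
```

```text
[0.56907132 0.07150981 0.022     ] [0.57411403 0.06497285 0.05      ]
clock: 8.7
eef_pos: [0.5733, 0.0991, 0.1119]
tool_rot: [0.708, 0.706, -0.0, 0.0]
ft_force: [1.4, 0.4, -0.3]
grip_width: 0.0002
clock: 9.4
eef_pos: [0.5961, 0.1838, 0.2023]
tool_rot: [0.706, 0.708, 0.001, -0.0]
ft_force: [-0.6, 0.4, -0.2]
grip_width: -0.0001
```

View pics/w8.png

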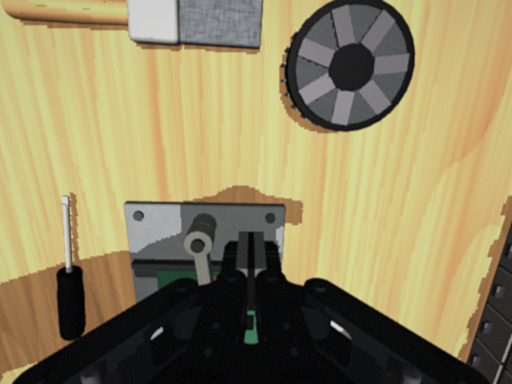

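The gripper hides the foot from here, so I'll move back over to the -y side at height to see both feet.

```bash
python3 -m inch '[-1,-50,0,0,0, -1,-100,0,-30,0, -1,-150,0,-60,0, -1,-200,0,-80,0, -1,-250,0,-80,0, -1,-300,0,-80,0, -1,-330,0,-80,0, -1,-330,0,-80,0]'; python3 -c "
from h import *
snap('wrist','w9.png');snap('top','t9.png');snap('scene','s9.png')
b=cv2.imread('pics/t9.png')[125:265,205:340]
a=cv2.imread('pics/s9.png')[165:255,200:310]
cv2.imwrite('pics/t9z.png',cv2.convertScaleAbs(np.hstack([cv2.resize(b,(386,400),interpolation=2),cv2.resize(a,(410,400),interpolation=2)]),alpha=1.4))"
```

```text
clock: 10.25
eef_pos: [0.5938, -0.1582, 0.2815]
tool_rot: [0.712, 0.703, -0.001, 0.001]
ft_force: [0.4, 0.5, -0.2]
grip_width: -0.0002
```

View pics/w9.png

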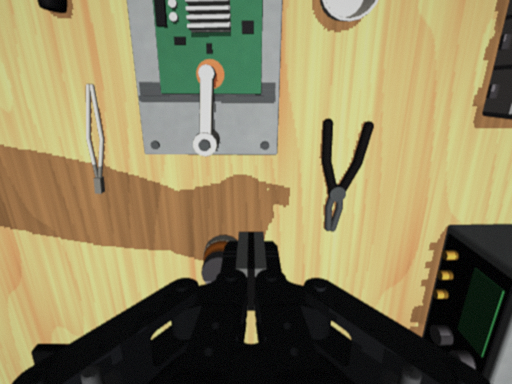

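View pics/t9z.png

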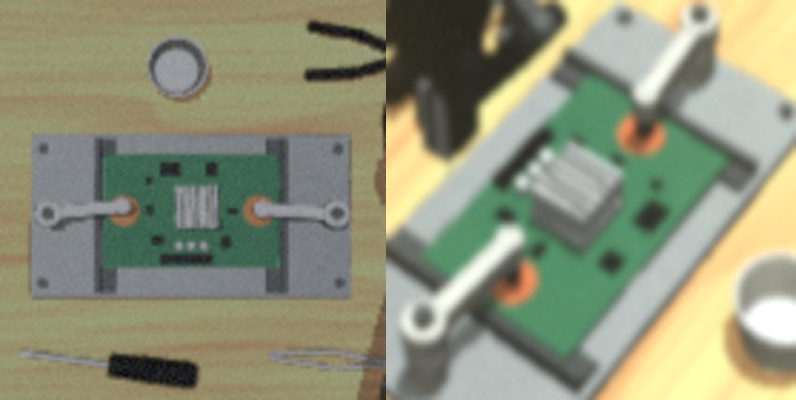

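Run:
```python
from h import *
np.set_printoptions(precision=4,suppress=True)
t=dict(np.load('pics/t9.npz'));s=dict(np.load('pics/s9.npz'));w=dict(np.load('pics/w9.npz'))
f=386/135
for n,u,v in [('L',123,206.5),('R',260,207.5)]: print(n,'top',ray(t,205+(u+.5)/f-.5,125+(v+.5)/f-.5,.05))
g=410/110
for n,u,v in [('L',648,94),('R',510,238)]: print(n,'scene',ray(s,200+(u-386+.5)/g-.5,165+(v+.5)*90/400-.5,.05))
for n,u,v in [('L',642,135),('R',514,286)]: print(n,'scene foot',ray(s,200+(u-386+.5)/g-.5,165+(v+.5)*90/400-.5,.022))
print('wrist R',ray(w,207,73,.05),ray(w,211,72,.018))
for n,c in (('t',t),('s',s)):
    b=c['pixels'][165:215,235:310] if n=='s' else c['pixels'][175:215,225:315]
    cv2.imwrite(f'pics/{n}9y.png',cv2.convertScaleAbs(cv2.resize(b[:,:,::-1],None,fx=8,fy=8,interpolation=2),alpha=1.4))
```

```text
L top [0.5549 0.0696 0.05  ]
R top [ 0.5518 -0.0586  0.05  ]
L scene [0.5589 0.0695 0.05  ]
R scene [ 0.5526 -0.0612  0.05  ]
L scene foot [0.5573 0.0664 0.022 ]
R scene foot [ 0.5574 -0.065   0.022 ]
wrist R [ 0.5524 -0.0615  0.05  ] [ 0.5522 -0.0592  0.018 ]
```

View pics/t9y.png

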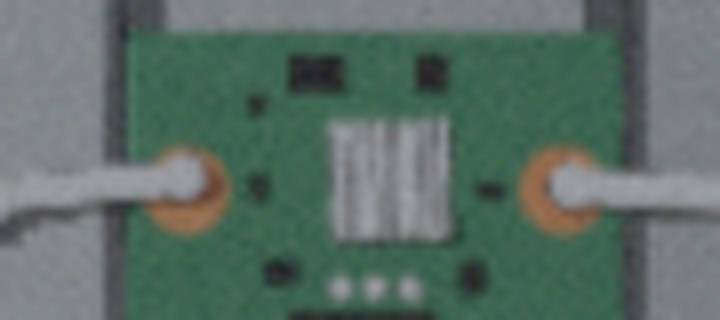

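View pics/s9y.png

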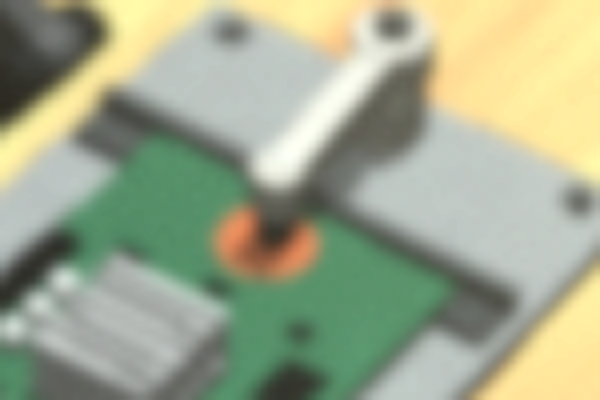

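The right foot is well centred. The left looks about 3–5 mm towards +x: inside tolerance, but worth measuring up close with the wrist camera.

```bash
python3 -m inch '[-1,50,0,20,0, -1,100,0,60,0, -1,150,0,80,0, -1,150,0,80,0, -1,150,0,80,0]'; python3 -c "
from h import *
snap('wrist','w10.png')"
```

```text
clock: 10.9
eef_pos: [0.5936, 0.0041, 0.1997]
tool_rot: [0.705, 0.709, -0.002, -0.002]
ft_force: [-0.7, -0.3, 0.5]
grip_width: -0.0002
```

View pics/w10.png

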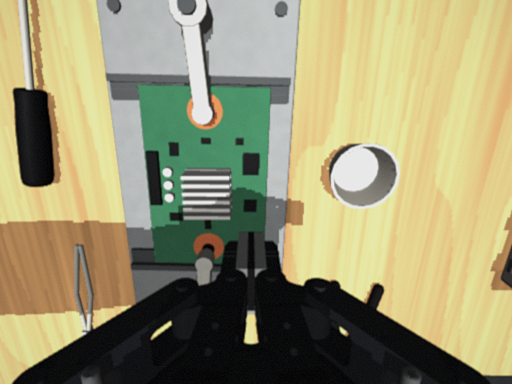

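Run:
```python
from h import *
np.set_printoptions(precision=4,suppress=True)
c=dict(np.load('pics/w10.npz'))
hsv=cv2.cvtColor(c['pixels'],cv2.COLOR_RGB2HSV);m=cv2.inRange(hsv,(4,110,60),(14,255,255))[85:135,180:230]
u,v=cv2.minEnclosingCircle(cv2.findNonZero(m))[0];print(u+180,v+85,ray(c,u+180,v+85,.018))
print('tip',ray(c,203,116,.05),'piv',ray(c,187,5,.055))
cv2.imwrite('pics/w10z.png',cv2.resize(c['pixels'][80:140,170:240,::-1],None,fx=8,fy=8,interpolation=2))
```

```text
204.28048706054688 110.37804794311523 [0.5532 0.0693 0.018 ]
tip [0.5572 0.0676 0.05  ] piv [0.551  0.1378 0.055 ]
```

View pics/w10z.png

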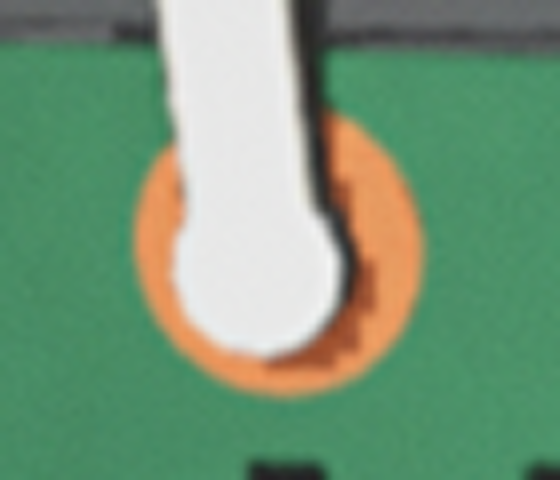

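The left foot is about 4 mm from the pad centre: pad (204,110), arm end (202,113). The views put it at 1.5–5.5 mm against a limit of 9 mm, so I'll leave it, rise clear, check that nothing moved and hand in.

```bash
python3 -m inch '[-1,0,0,-50,0, -1,-50,0,-100,0, -1,-100,0,-100,0, -1,-150,0,-100,0, -1,-180,0,-100,0, -1,-180,0,-100,0, -1,-180,0,-100,0, -1,-180,0,-100,0]'
python3 - <<'E'
from h import *
np.set_printoptions(precision=4,suppress=True)
t=snap('top','t11.png'); a=dict(np.load('pics/t0.npz' if 0 else 'pics/top0.npz'))
def board(c):
    hsv=cv2.cvtColor(c['pixels'],cv2.COLOR_RGB2HSV);g=cv2.inRange(hsv,(50,90,30),(85,255,255));z=np.zeros_like(g);z[125:265,205:340]=g[125:265,205:340]
    r=cv2.minAreaRect(max(cv2.findContours(z,0,2)[0],key=cv2.contourArea)); return r
print(board(a),board(t))
x=np.hstack([a['pixels'][120:270,140:400],t['pixels'][120:270,140:400]])[:,:,::-1]
cv2.imwrite('pics/cmp.png',cv2.convertScaleAbs(cv2.resize(x,(800,231*1)),alpha=1.4))
o=sensors.get_obs();print(o['eef_pos'],o['joint_vel'],o['ft_force'])
E
```

```text
clock: 11.75
eef_pos: [0.5948, -0.1805, 0.3023]
tool_rot: [0.708, 0.706, 0.0, 0.0]
ft_force: [0.0, 0.3, 0.5]
grip_width: 0.0002
((271.5, 198.5), (39.0, 61.0), 90.0) ((271.5, 198.5), (39.0, 61.0), 90.0)
[ 0.5949 -0.1799  0.3022] [ 0.0174 -0.0001 -0.0029 -0.0019 -0.0018 -0.002 ] [ 0.7801 -0.2015  0.282 ]
```

View pics/cmp.png

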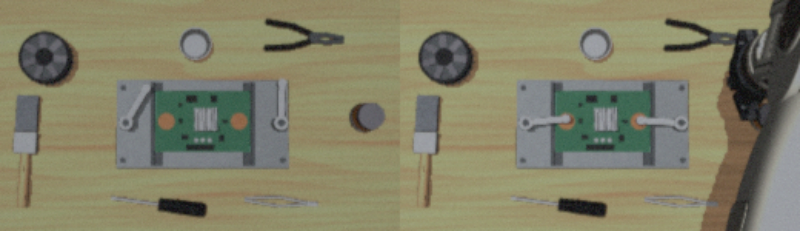

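Comparing before (left) and after (right), both clamps are closed over their pads. The board outline is identical and everything else in view is unmoved. Handing in.

```bash
python3 -c "
from workcell import order
print(order.job_done())"
```

```text
the job is handed in; nothing more can be done
None
```

I pushed both swing clamps round with the shut fingers until each rubber foot stood over its copper pad. Then I backed off, rose clear to about 0.30 m and handed in at about 12 s. No verdict was reported.

**Right foot:** it is centred to about 0.5–2 mm by the wrist camera and about 1–2 mm by the top and scene views.

**Left foot:** it sits off-centre towards the jig's +x side. The views disagree: about 1.5 mm from the top view, 4 mm from the wrist and 5.5 mm from the scene. All are under the 9 mm limit, so I did not nudge it again.

**Board and other things:** the mainboard's outline is pixel-identical before and after. The heat sink and most of the other things show no movement in the top view. In that last picture the robot hid the flux jar and part of the pliers; both showed in earlier wrist pictures, but I did not measure them again.

**Forces:** wrist force readings stayed near zero throughout, including at the end.

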